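# Draw the sprung gate and let the bronze slug roll out

## Robot

A 6-joint arm with a two-finger parallel gripper is mounted at the origin on the work surface. World frame = base frame: x ahead of the robot, y to its left, z up, the work surface at z = 0. Lengths are in mm, angles in rad, forces in N, time in s.
With the tool pointing down it reaches from about 275 to 750 mm from the base axis. Payload 10.2 kg.
Tool frame: the origin (TCP) lies at the very end of the fingers, on their centre line; the grasp point (between the pads) lies ctrl.grip_depth behind it (ctrl.grip_depth is the distance from the TCP to the grasp point, in mm); z points along the fingers, y is the direction in which the jaws open and shut (so a half turn about z gives the same grasp; the last joint's range is limited). The gripper opens to 85 mm and grips with 20 to 120 N. Pads are 22 mm wide; open, the fingers measure 114 mm over their backs; the gripper's body (76 mm by 85 mm) begins 54 mm behind the grasp point. The pads swing forward as they close: fully open they stand 13 mm farther back than shut.
Start: joints at [1.09, 0.313, 1.498, -0, 1.331, -0.223], TCP at [133.863, 507.653, 206.494] pointing down, gripper open.
Joint ranges: [-2.94, 2.94], [-0.97, 2.17], [0.19, 2.56], [-1.23, 4.37], [0.02, 3.11], [-2.88, 2.88]. Speed limits (rad/s): [2.39, 2.39, 3.01, 3.14, 3.14, 3.14].

## Interface

Orientations are given as a unit quaternion [w, x, y, z].
In Python, from rig import telemetry, eyes, ctrl, nets gives the robot as it stands. The module is installed in compiled form; this text tells all that it offers.
- The arm moves only by the tool drive_tool, never from a script. Its argument "series" is text: rows parted by semicolons, each of 7 numbers parted by spaces: the shift along the tool's x, y, z normalised to -1 to 1, where 1 is 0.12 m, then the turn, a rotation vector about the tool's x, y, z normalised to -1 to 1, where 1 is 0.5 rad, then the opening, from 0 (shut) to 1 (fully open). In form: tx ty tz wx wy wz hand; .... A call has 1 to 20 rows; each row is the pose to reach, as a shift and turn from the pose measured when the call began, along the tool's axes at that moment; what a row does not reach only later rows make up. A row lasts 1/10 s, in which the tool goes at most 50 mm and 8.59 degrees, less where a joint would pass 70% of its speed; a pose out of reach is approached as far as the arm can. A call with a number of a shift or a turn outside -1 to 1 is refused whole. A call with a gripper value outside its range is refused whole. The fingers move at their own pace and stop on an object; "newtons" is the grip in N (left out, the last holds). Time passes only in rows, so rows that repeat a pose let the fingers close. It gives the time, the measured TCP pose, the force and the opening at its end, in the units of the state.
- telemetry.sense(): the state, without advancing time (a new reading comes with each control period).
- eyes.capture(name): name is "scene" or "side" or "wrist"; returns a dict with "frame" (400x640x3 uint8, red, green, blue), "fx", "fy", "cx", "cy" (pixels), "view" (4x4, takes a point from world to camera coordinates). Camera axes: x right, y up, looking along -z (the intrinsics and any distortion apply to the point x, -y, -z); pixel columns grow to the right and rows downward; lengths in mm; the calibration is good to about 2 mm. A picture is of the moment at which its call begins. There is no depth.
- ctrl.finish_job(): hands the job in, once; it reports no verdict.
Trained networks look in a picture, given as the dict that the camera call returned (one of the last four; its "shot" number tells which), for a name from the list of things; names that differ only in an ending like _2 or _b are one class to them, and where a whole thing is asked for, a point or a joint stands for the part that bears it (a point fixed in the world has none). Each returns a list of dicts, best first, with "confidence" (0 to 1); they miss things now and then, are a little off and sometimes report something else, mostly with a low value. They report only what shows in the picture. A call takes as long as a camera call. They do not tell look-alikes from the thing itself.
- nets.spot_in(name, picture): "rect" ([left, top, right, bottom] in pixels, round what is visible of it).
The state is a dict: "time_s": time; "joints": joint angles; "dq": joint speeds; "tau": joint torques, N m; "eef_pos": TCP position; "ee_rot": TCP orientation; "force": force on the tool from outside, world axes, zero at the start; "wrist_torque": the same for the moment, N m; "grip_width": opening from 0.0 (shut) to 1.0 (fully open).
Only numpy, scipy, OpenCV 4.12 (cv2) and the standard library are available. Lean on these libraries where they do the work, as an engineer would, in place of code of your own. Each camera call takes 0.05 s, during which the arm holds its last target. There are 200 camera calls.

## Task

Let the cylindrical bronze slug out of the feed rack for the next melt: pull the sprung gate of its lane by its upright paddle all the way out to the stop, and keep it open until the slug has rolled down into the pan by itself. Then ease that gate fully home again, without letting it snap shut. Do not touch the slug, keep the ball waiting in its own lane, and leave the other things on the bench alone.

Things in the scene. Friction and masses are not known exactly. Their poses are not given: they have to be found in the camera images.
- rack: Fixed steel feed rack, 400 x 150 mm. Two open-topped lanes, 54 mm wide, middles at y = +31 and -31 mm, slope down 12 degrees to a pan in front. Origin on the bench under the gate line, midway between the lanes; x runs up the lanes, away from the robot (yaw within 0.35 rad), y to the left lane, z up. Lane walls rise from 85 mm above the bench at the pan to 130 mm at the rear (x = 0.18 m).
- gate_left (a joint): Draw of the left lane's gate in m: 0 home (lane blocked), 0.060 out at its stop; the paddle is pulled straight out along the rack's +y. A spring pulls it home with 4 N at 0, rising to 9 N at the stop; let go, it snaps shut. The lane is clear for the slug beyond about 0.045; the slug then takes about 1 s to roll into the pan and rest.
- gate_right (a joint): The same for the right lane's gate: it is pulled straight out along the rack's -y.
- gate_left_grip (a point): Point in the left gate's paddle, 20 mm below its top, moving with it: upright aluminium plate 44 mm wide (rack's x), 14 mm thick (rack's y), from 55 to 140 mm above the bench. At home the point is at x -4, y +122, z 120 mm in the rack's frame. A rod at 65 mm height and a spring housing (80 mm high, out to y = 88 mm) join it to the rack; above them both faces are free.
- gate_right_grip (a point): The same on the right gate's paddle; at home at x = -4, y = -122, z = 120 mm in the rack's frame.
- slug_center (a point): Centre of the bronze slug: a loose cylinder 46 mm in diameter and 46 mm long, 0.62 kg, lying across one of the two lanes (which one varies) against its gate.
- ball_center (a point): Centre of the bronze ball, 46 mm in diameter, 0.43 kg, lying against the gate of the other lane.
- pigeon: Bystander: plaster pigeon figure about 175 mm long, 117 mm high, on a round foot, loose; origin under the foot.
- brush_jar: Bystander: green glass jar 72 mm in diameter with brushes, about 180 mm high in all, loose; origin under its middle.
- mould_half: Bystander: plaster mould half 130 x 90 x 58 mm, loose; origin under its middle.
- pan_center (a point): Middle of the catch pan's floor, 15 mm above the bench and 90 mm in front (-x) of the rack's origin; the pan measures 122 mm along the rack's x and 124 mm along its y inside, its rim is 62 mm above the bench, and it serves both lanes.
There are look-alikes about, which are no part of the job. Leave any turquoise look-alike of the part that bears slug_center alone.

How it is judged:
By the outcome, as a careful person would: the job done as asked, in the order asked, and still so for the second after the job is handed in, with the robot touching nothing.
It also fails if it takes over 32 s, if anything falls off the work surface, if the arm or the gripper's body presses on something with over 40 N, if the wrist force passes 120 N, or if a joint passes its speed limit or range.

## Working session

There is one attempt and no reset: what is moved stays moved. The work goes in short steps, Python scripts to look and compute and a tool call to move; the robot and the scene stay as the last step left them, time stands still between calls to the robot, and variables do not carry over. Pictures are saved under pics/ and viewed, about 8 in all and at most 12, crops included, and the job is handed in when it is done.

Besides the shell and the picture viewer there is one more tool, called after ">>>" as name(argument=value, ...) on one line, values as JSON. drive_tool: Moves the arm, as the interface text tells. Scaled input: -1 to 1 covers 0.12 m each way for a shift and 0.5 rad each way for a turn. Its arguments: {"type":"object","properties":{"series":{"type":"string"},"newtons":{"type":"number"}},"required":["series"]}

```bash
mkdir -p pics; cat > h.py <<'E'
import numpy as np, cv2
from rig import telemetry, eyes, ctrl, nets
def save(p,n,crop=None,s=1):
    f=p["frame"][:,:,::-1]
    if crop: f=f[crop[1]:crop[3],crop[0]:crop[2]]
    cv2.imwrite(f"pics/{n}.png",cv2.resize(f,None,fx=s,fy=s,interpolation=cv2.INTER_CUBIC))
def proj(p,X):
    X=np.atleast_2d(X); c=(np.c_[X,np.ones(len(X))]@np.array(p["view"]).T)[:,:3]
    return np.c_[p["cx"]+p["fx"]*c[:,0]/-c[:,2],p["cy"]-p["fy"]*c[:,1]/-c[:,2]]
def ray(p,u,v):
    V=np.array(p["view"]);R=V[:3,:3];d=R.T@np.array([(u-p["cx"])/p["fx"],-(v-p["cy"])/p["fy"],-1])
    return -R.T@V[:3,3],d
def atz(p,u,v,z):
    o,d=ray(p,u,v);return o+d*(z-o[2])/d[2]
E
python3 - <<'E'
from h import *
print(ctrl.grip_depth,telemetry.sense())
for c in ["scene","side"]:
    p=eyes.capture(c);save(p,c+"0",None,1.25);print(c,[k for k in p],p["fx"],np.round(p["view"],3).tolist())
    for n in ["rack","gate_left_grip","gate_right_grip","slug_center","ball_center","pigeon","brush_jar","mould_half"]:
        print(n,[(np.round(d["rect"]).tolist(),round(d["confidence"],2)) for d in nets.spot_in(n,p)[:4]])
E
```

```text
18.700000000000003 {'time_s': 0.0, 'joints': array([ 1.08957966e+00,  3.13443683e-01,  1.49841333e+00, -1.31417236e-05,
        1.33098272e+00, -2.23394785e-01]), 'dq': array([-0.00167777, -0.00094068,  0.00073693, -0.00069302, -0.00102509,
       -0.00020364]), 'tau': array([-1.51925226e-03, -4.12257564e+01, -2.59745014e+01, -2.68442973e-04,
        4.02623453e-03,  1.09878954e-06]), 'eef_pos': array([133.74411157, 507.39435578, 205.94726162]), 'ee_rot': array([-2.09170671e-04,  1.28552620e-01,  9.91702493e-01, -5.87444222e-04]), 'force': array([-0.64994861, -0.06187333,  0.04782713]), 'wrist_torque': array([ 0.05388941,  0.01558353, -0.00991962]), 'grip_width': 1.0007068104936574}
scene ['frame', 'fx', 'fy', 'cx', 'cy', 'view', 'shot'] 495.3254567044388 [[-0.476, 0.879, -0.004, 228.654], [-0.64, -0.343, 0.687, 262.1], [0.603, 0.33, 0.726, -1950.158], [0.0, 0.0, 0.0, 1.0]]
rack [([284.0, 185.0, 378.0, 296.0], 0.83), ([298.0, 186.0, 324.0, 209.0], 0.34)]
gate_left_grip [([280.0, 181.0, 378.0, 296.0], 0.71), ([466.0, 270.0, 507.0, 307.0], 0.54), ([346.0, 213.0, 378.0, 236.0], 0.49)]
g
[... 463 characters left out ...]
me', 'fx', 'fy', 'cx', 'cy', 'view', 'shot'] 406.58223097482335 [[0.691, -0.723, -0.004, -364.384], [0.405, 0.383, 0.83, -291.708], [-0.599, -0.575, 0.558, -1090.414], [0.0, 0.0, 0.0, 1.0]]
rack [([266.0, 154.0, 366.0, 234.0], 0.9)]
gate_left_grip [([282.0, 160.0, 308.0, 192.0], 0.83), ([213.0, 136.0, 248.0, 168.0], 0.73)]
gate_right_grip [([314.0, 186.0, 347.0, 210.0], 0.75)]
slug_center [([446.0, 215.0, 485.0, 283.0], 0.7), ([351.0, 195.0, 370.0, 219.0], 0.68), ([334.0, 229.0, 347.0, 250.0], 0.6)]
ball_center [([308.0, 179.0, 317.0, 186.0], 0.57)]
pigeon [([213.0, 135.0, 252.0, 165.0], 0.76)]
brush_jar [([448.0, 220.0, 486.0, 281.0], 0.98)]
mould_half [([421.0, 291.0, 468.0, 348.0], 0.72)]
```

```bash
python3 - <<'E'
import cv2,numpy as np
a=cv2.imread("pics/scene0.png");b=cv2.imread("pics/side0.png")
f=lambda i,x0,y0,x1,y1,s:cv2.resize(i[int(y0*1.25):int(y1*1.25),int(x0*1.25):int(x1*1.25)],s,interpolation=cv2.INTER_CUBIC)
cv2.imwrite("pics/c0.png",np.hstack([f(a,256,160,416,320,(400,400)),f(b,246,130,406,290,(400,400))]))
E
```

```text
(no output)
```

View pics/scene0.png

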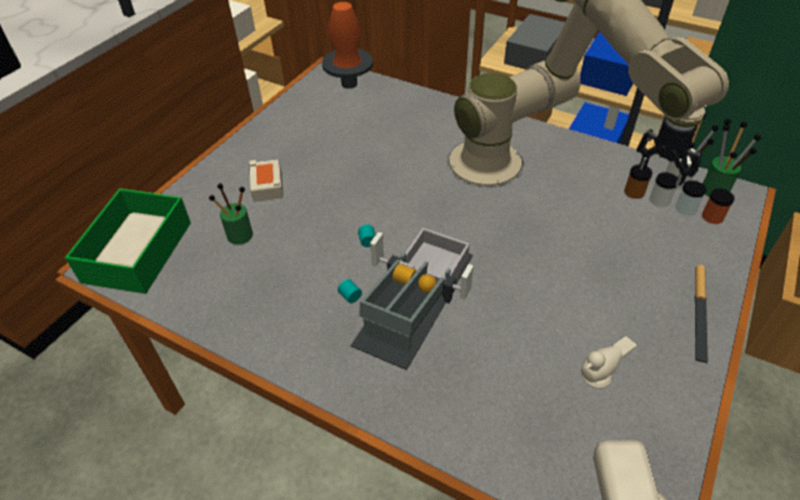

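View pics/c0.png

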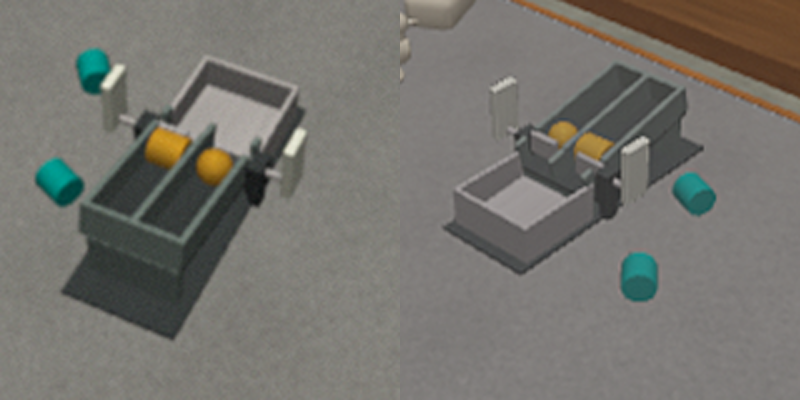

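The bronze slug (scene 322,218) lies in the image-left lane. +y goes right in that view, so this is the right lane (−y), and its gate paddle is at scene (302,198) / side (340,200). It could be confused with the turquoise cylinders at (293,188) and (279,233), or the ball at (342,226) in the left lane. Next I fit the rack pose.

```bash
python3 - <<'E'
from h import *
from scipy.optimize import least_squares
S=eyes.capture("scene");D=eyes.capture("side")
R,L=[-4,-122,140],[-4,122,140]
obs=[(S,R,116/2.5+256,68/2.5+160),(D,R,236/2.5+246,144/2.5+130),(S,L,294/2.5+256,132/2.5+160),(D,L,104/2.5+246,82/2.5+130)]
def W(q,P):
    c,s=np.cos(q[2]),np.sin(q[2]);P=np.array(P,float);return np.array([q[0]+c*P[0]-s*P[1],q[1]+s*P[0]+c*P[1],P[2]])
f=lambda q:np.concatenate([proj(p,W(q,P))[0]-[u,v] for p,P,u,v in obs])
r=least_squares(f,[500,0,0]);q=r.x;print(q,r.fun.round(1))
for n,(z) in {"R":[-4,-122,120],"Rout":[-4,-182,120],"pan":[-90,0,15],"slug":[27,-31,80]}.items():print(n,W(q,z).round(),proj(S,W(q,z)).round(),proj(D,W(q,z)).round())
for c,uv in ((S,(293,188)),(S,(279,233)),(D,(361,207)),(D,(340,240))):print(atz(c,*uv,23).round())
E
```

```text
[5.51407192e+02 5.89529403e+01 2.90102776e-02] [-1.9  0.7 -1.6  1.  -0.8  1.5 -1.7  1. ]
R [551. -63. 120.] [[301. 192.]] [[339. 194.]]
Rout [ 553. -123.  120.] [[284. 186.]] [[353. 201.]]
pan [461.  56.  15.] [[347. 210.]] [[294. 217.]]
slug [579.  29.  80.] [[322. 217.]] [[324. 190.]]
[ 467. -149.   23.]
[658. -85.  23.]
[653. -80.  23.]
[ 468. -145.   23.]
```

>>> drive_tool(series="-0.95 -0.77 0 0 0 -0.573 0.6; -0.95 -0.77 0 0 0 -0.573 0.6; -0.95 -0.77 0 0 0 -0.573 0.6; -0.95 -0.77 0 0 0 -0.573 0.6")

```text
time_s: 1.4
eef_pos: [222.5, 386.5, 206.6]
ee_rot: [0.0, -0.013, 1.0, -0.0]
force: [-0.0, 0.4, 1.0]
grip_width: 0.597
```

>>> drive_tool(series="-0.7 -0.97 0 0 0 0 0.6; -0.7 -0.97 0 0 0 0 0.6; -0.7 -0.97 0 0 0 0 0.6")

```text
time_s: 1.7
eef_pos: [310.1, 271.1, 207.0]
ee_rot: [0.001, -0.013, 1.0, -0.0]
force: [1.0, 0.6, 0.2]
grip_width: 0.598
```

>>> drive_tool(series="-0.7 -0.97 0 0 0 0 0.6; -0.7 -0.97 0 0 0 0 0.6; -0.7 -0.97 0 0 0 0 0.6")

```text
time_s: 2.0
eef_pos: [398.3, 155.4, 207.4]
ee_rot: [0.001, -0.013, 1.0, 0.0]
force: [0.8, 0.9, -0.2]
grip_width: 0.599
```

>>> drive_tool(series="-0.7 -0.97 0 0 0 0 0.6; -0.7 -0.97 0 0 0 0 0.6; -0.7 -0.97 0 0 0 0 0.6")

```text
time_s: 2.3
eef_pos: [486.5, 39.5, 207.6]
ee_rot: [0.001, -0.012, 1.0, 0.0]
force: [-0.0, 1.1, -0.2]
grip_width: 0.598
```

>>> drive_tool(series="-0.5 -0.865 0 0 0 0 0.6; -0.5 -0.865 0 0 0 0 0.6; -0.5 -0.865 0 0 0 0 0.6; -0.5 -0.865 0 0 0 0 0.6")

```text
time_s: 2.7
eef_pos: [550.0, -64.8, 207.0]
ee_rot: [0.001, -0.011, 1.0, 0.0]
force: [-0.3, -0.0, 0.1]
grip_width: 0.599
```

```bash
python3 - <<'E'
from h import *
print(telemetry.sense()["eef_pos"])
W=eyes.capture("wrist");save(W,"w1",None,1.0);S=eyes.capture("side");save(S,"s1",(266,130,426,250),4)
print(np.round(W["view"],3).tolist(),W["fx"])
print(proj(W,[[551,-63,140],[552,-85,140],[530,-70,140],[530,-56,140],[573,-56,140]]).round())
a=W["frame"];b=cv2.resize(S["frame"][120:280,256:416],(400,400),interpolation=cv2.INTER_CUBIC)
cv2.imwrite("pics/j1.png",np.hstack([cv2.resize(a,(400,250)),b[:250]])[:,:,::-1])
E
```

```text
[550.03857261 -64.82665105 206.9888179 ]
[[-0.021, 1.0, -0.001, 76.906], [-0.953, -0.021, -0.303, 562.893], [-0.303, -0.006, 0.953, -212.932], [0.0, 0.0, 0.0, 1.0]] 311.7205372788052
[[319. 207.]
 [292. 208.]
 [311. 181.]
 [329. 181.]
 [327. 233.]]
```

View pics/w1.png

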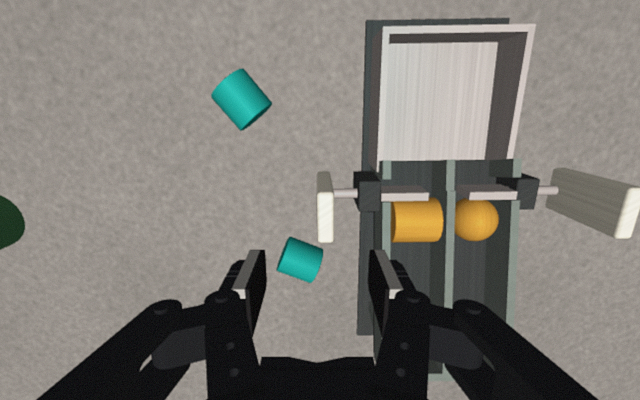

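```bash
python3 - <<'E'
import cv2
i=cv2.imread("pics/w1.png");cv2.imwrite("pics/w1c.png",cv2.resize(i[160:255,280:380],None,fx=6,fy=6,interpolation=cv2.INTER_CUBIC))
E
```

```text
(no output)
```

View pics/w1c.png

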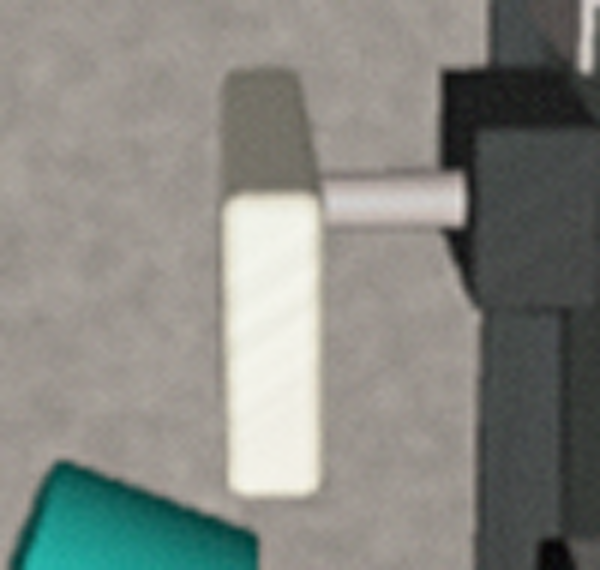

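```bash
python3 - <<'E'
from h import *
W=eyes.capture("wrist")
for u,v in [(325.3,217.5),(324.9,192.5),(325.7,242.5)]:print(atz(W,u,v,140).round(1))
E
```

```text
[558.6 -55.5 140. ]
[537.9 -56.5 140. ]
[580.4 -54.4 140. ]
```

>>> drive_tool(series="-0.073 0.075 0.1 0 0 -0.04 0.6; -0.073 0.075 0.4 0 0 -0.04 0.6; -0.073 0.075 0.65 0 0 -0.04 0.6; -0.073 0.075 0.8 0 0 -0.04 0.6; -0.073 0.075 0.88 0 0 -0.04 0.6; -0.073 0.075 0.88 0 0 -0.04 0.6", newtons=35)

```text
time_s: 3.45
eef_pos: [557.1, -51.3, 101.0]
ee_rot: [0.0, -0.023, 1.0, 0.001]
force: [-0.9, 0.8, 0.2]
grip_width: 0.6
```

>>> drive_tool(series="0 0 0 0 0 0 0.35; 0 0 0 0 0 0 0.35; 0 0 0 0 0 0 0.35")

```text
time_s: 3.75
eef_pos: [557.5, -51.2, 101.8]
ee_rot: [0.001, -0.024, 1.0, 0.0]
force: [-0.6, 1.1, -0.3]
grip_width: 0.347
```

```bash
python3 - <<'E'
from h import *
print(telemetry.sense()["eef_pos"])
W=eyes.capture("wrist");save(W,"w2",(160,130,480,370),2.2)
E
```

```text
[557.51237486 -51.23568308 101.83943999]
```

View pics/w2.png

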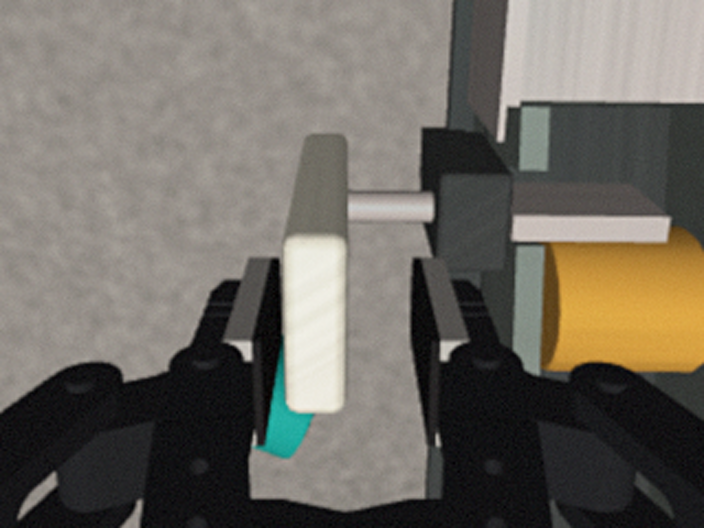

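The paddle sits between the fingers but about 6 mm nearer the outer one, and is centred in x. I'll shift −y and close.

>>> drive_tool(series="0 -0.045 0 0 0 0 0.35; 0 -0.045 0 0 0 0 0.35; 0 -0.045 0 0 0 0 0.25; 0 -0.045 0 0 0 0 0; 0 -0.045 0 0 0 0 0; 0 -0.045 0 0 0 0 0; 0 -0.045 0 0 0 0 0; 0 -0.045 0 0 0 0 0", newtons=40)

```text
time_s: 4.6
eef_pos: [557.8, -57.8, 102.0]
ee_rot: [0.001, -0.023, 1.0, -0.0]
force: [-0.6, -5.2, 0.6]
grip_width: 0.153
```

>>> drive_tool(series="0 -0.05 0 0 0 0 0; 0 -0.12 0 0 0 0 0; 0 -0.2 0 0 0 0 0; 0 -0.28 0 0 0 0 0; 0 -0.36 0 0 0 0 0; 0 -0.43 0 0 0 0 0; 0 -0.48 0 0 0 0 0; 0 -0.5 0 0 0 0 0; 0 -0.51 0 0 0 0 0; 0 -0.51 0 0 0 0 0")

```text
time_s: 5.6
eef_pos: [559.9, -117.6, 101.9]
ee_rot: [-0.0, -0.023, 1.0, 0.001]
force: [-3.9, 8.7, 4.9]
grip_width: 0.151
```

```bash
python3 - <<'E'
from h import *
t=telemetry.sense();print(t["eef_pos"],t["force"])
E
```

```text
[ 559.89129304 -117.58158683  101.92399882] [-3.89601334  8.66876364  4.88016377]
```

>>> drive_tool(series="0 -0.02 0 0 0 0 0; 0 -0.03 0 0 0 0 0; 0 -0.03 0 0 0 0 0; 0 -0.03 0 0 0 0 0; 0 -0.03 0 0 0 0 0; 0 -0.03 0 0 0 0 0; 0 -0.03 0 0 0 0 0; 0 -0.03 0 0 0 0 0; 0 -0.03 0 0 0 0 0; 0 -0.03 0 0 0 0 0; 0 -0.03 0 0 0 0 0; 0 -0.03 0 0 0 0 0")

```text
time_s: 6.8
eef_pos: [559.8, -117.8, 101.9]
ee_rot: [-0.0, -0.023, 1.0, 0.004]
force: [-0.4, 17.8, 5.3]
grip_width: 0.153
```

```bash
python3 - <<'E'
from h import *
W=eyes.capture("wrist");S=eyes.capture("side");C=eyes.capture("scene")
f=lambda p,x,y,w,h:cv2.resize(p["frame"][y:y+h,x:x+w],(400,300),interpolation=cv2.INTER_CUBIC)
cv2.imwrite("pics/j2.png",np.vstack([np.hstack([f(W,0,0,640,400),f(S,256,140,160,120)]),np.hstack([f(C,256,160,160,120),f(C,256,160,160,120)])])[:,:,::-1])
E
```

```text
(no output)
```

View pics/j2.png

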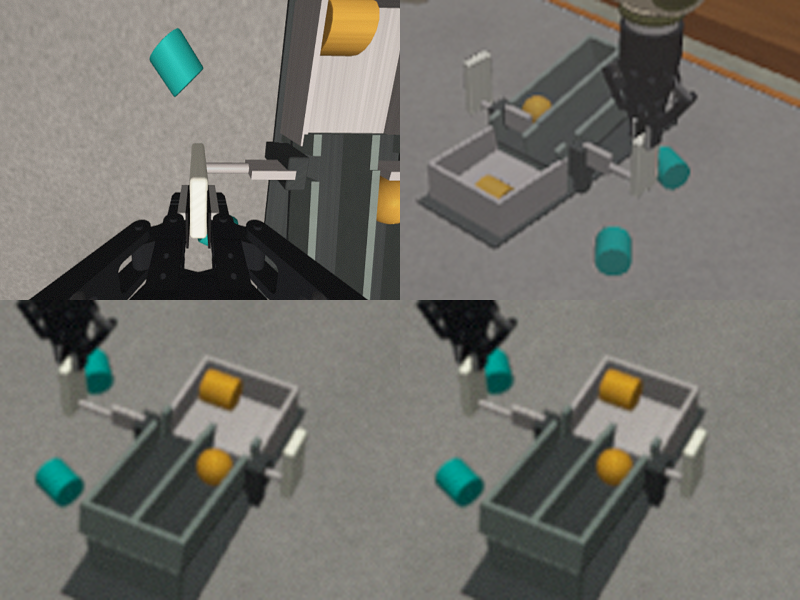

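The gate is at its stop: pulling further raised the force to 18 N with no travel. The slug rests in the pan (wrist view, top right) and the ball is still waiting. Now I ease the gate home slowly.

>>> drive_tool(series="0 0.02 0 0 0 0 0; 0 0.05 0 0 0 0 0; 0 0.08 0 0 0 0 0; 0 0.11 0 0 0 0 0; 0 0.14 0 0 0 0 0; 0 0.17 0 0 0 0 0; 0 0.2 0 0 0 0 0; 0 0.23 0 0 0 0 0; 0 0.26 0 0 0 0 0; 0 0.29 0 0 0 0 0; 0 0.32 0 0 0 0 0; 0 0.35 0 0 0 0 0; 0 0.37 0 0 0 0 0; 0 0.39 0 0 0 0 0; 0 0.41 0 0 0 0 0; 0 0.43 0 0 0 0 0; 0 0.44 0 0 0 0 0; 0 0.45 0 0 0 0 0")

```text
time_s: 8.75
eef_pos: [557.8, -63.2, 102.0]
ee_rot: [0.0, -0.023, 1.0, 0.005]
force: [5.3, 4.6, -3.7]
grip_width: 0.15
```

>>> drive_tool(series="0 0.01 0 0 0 0 0; 0 0.02 0 0 0 0 0; 0 0.03 0 0 0 0 0; 0 0.04 0 0 0 0 0; 0 0.05 0 0 0 0 0; 0 0.055 0 0 0 0 0; 0 0.06 0 0 0 0 0; 0 0.06 0 0 0 0 0; 0 0.06 0 0 0 0 0")

```text
time_s: 9.65
eef_pos: [557.7, -57.5, 102.0]
ee_rot: [0.0, -0.023, 1.0, 0.004]
force: [1.8, -6.5, -3.8]
grip_width: 0.153
```

The gate is pressed against its home stop: the force has changed sign and y is −57.5, as it was at the start. I'll release and rise.

>>> drive_tool(series="0 -0.008 0 0 0 0 0.25; 0 -0.008 0 0 0 0 0.45; 0 -0.008 0 0 0 0 0.45; 0 -0.008 0 0 0 0 0.45; 0 -0.008 0 0 0 0 0.45")

```text
time_s: 10.15
eef_pos: [557.7, -58.4, 102.1]
ee_rot: [0.0, -0.023, 1.0, 0.004]
force: [-0.7, -0.3, -0.2]
grip_width: 0.45
```

>>> drive_tool(series="0 0 -0.15 0 0 0 0.45; 0 0 -0.4 0 0 0 0.45; 0 0 -0.7 0 0 0 0.45; 0 0 -0.95 0 0 0 0.45; 0 0 -1 0 0 0 0.45; 0 0 -1 0 0 0 0.45; 0 0 -1 0 0 0 0.45")

```text
time_s: 10.85
eef_pos: [557.2, -59.2, 220.7]
ee_rot: [-0.001, -0.023, 1.0, 0.004]
force: [0.8, 0.4, -0.3]
grip_width: 0.451
```

```bash
python3 - <<'E'
from h import *
print(telemetry.sense()["force"])
W=eyes.capture("wrist");S=eyes.capture("side");C=eyes.capture("scene")
f=lambda p,x,y,w,h:cv2.resize(p["frame"][y:y+h,x:x+w],(400,300),interpolation=cv2.INTER_CUBIC)
cv2.imwrite("pics/j3.png",np.vstack([np.hstack([f(W,0,0,640,400),f(S,256,140,160,120)]),np.hstack([f(C,256,160,160,120),f(C,0,0,640,400)])])[:,:,::-1])
E
```

```text
[ 0.83863836  0.42907622 -0.28887707]
```

View pics/j3.png

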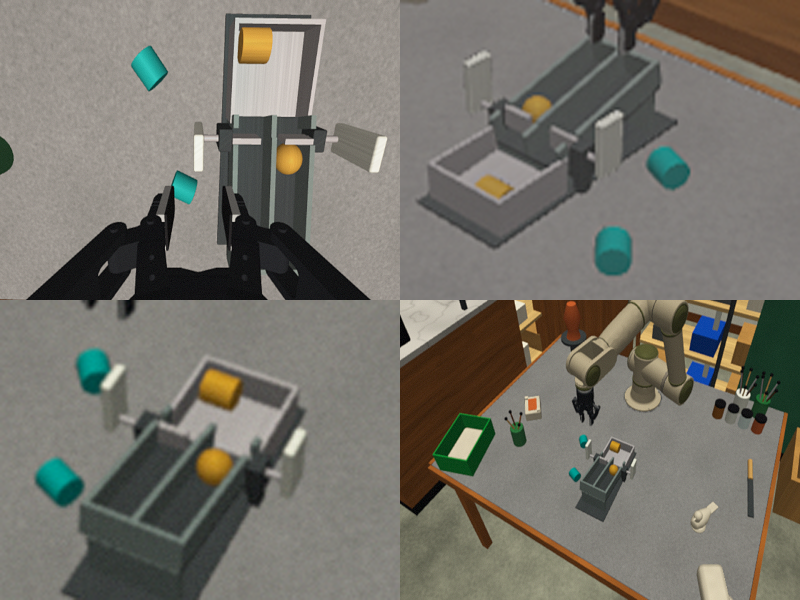

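The slug is in the pan, the gate is home and the ball is still in its lane. Everything else is where it was, and the gripper is clear.

```bash
python3 -c "
from rig import ctrl
print(ctrl.finish_job())"
```

```text
the job is handed in; nothing more can be done
None
```

The bronze slug is out of the right lane and resting in the pan, and its gate is fully home again. I handed the job in after about 11 s of the 32 s allowed.

- **Opening:** I gripped the right gate's paddle and pulled it about 60 mm to its stop. Pulling further raised the force to 18 N with no more travel. I held it there for about 1.2 s, until the slug had rolled down and come to rest.
- **Closing:** I eased the gate home over about 3 s. Its position matched the start (y −57.5 mm against −57.8 mm), and the force showed it pressing on the home stop before I let go.
- **Last checks:** The final pictures show the slug in the pan, the right gate shut and the ball still behind the left gate. The turquoise look-alikes and the other things on the bench look unmoved. The gripper was clear, with wrist force about 1 N.
- **Disagreement:** My first estimate of the paddle's position, from the scene and side cameras, was about 10 mm off. I corrected it from the wrist camera before gripping; no check failed at the end.

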